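# Change the bit in the drill's keyless chuck for boring palette wells

## Task

The drill stands nose up in its bench dock with a countersink still sitting loose in the open chuck. Lift the countersink out and put it in the white enamel tray, then take the wide boring bit (the one with the broadest head) from the wooden bit block, stand its shank fully home in the chuck, and turn the chuck's sleeve clockwise, seen from above, until all three jaws hold the shank tight and upright. Leave the other bits, the jars, the pencil, the eraser, the paint tube and the sharpener where they are.

Things in the scene. Friction and masses are not known exactly. Their poses are not given: they have to be found in the camera images.
- drill: cordless drill clamped nose up in a plywood dock, all fixed. Origin: on the table under the chuck's axis; z up; grip and battery lie towards +x. Base board x -62 to 213 mm, 124 mm wide, 18 high; motor housing 60 mm in diameter, 118 high; grip and clamp x 30 to 140 mm, 100 high; battery x 147 to 197 mm, 64 wide, 120 high; torque collar 49 mm in diameter, 118 to 142 high
- chuck_nose (a point): centre of the chuck's open mouth, 190 mm above the table, on the chuck's axis; z points up out of the chuck. The nose is 27 mm in diameter at the mouth and widens to 36 mm 7 mm lower. The bore is 27 mm deep (its floor is 163 mm above the table)
- sleeve_grip (a point): point on the chuck's axis 170 mm above the table, 20 mm below the mouth. The black ribbed sleeve to turn is 43 mm in diameter and runs from 146 to 182 mm high, so its upper edge is 8 mm below the mouth; nothing stands beside it. It can be gripped from above with the bit standing between the fingers
- chuck_sleeve (a joint): turn of the sleeve, rad: 0 = jaws fully open (15 mm apart); grows clockwise seen from above, each rad moves each jaw 0.8 mm in; stop at 8.2. Starts at 0.2 to 1.4. The jaws touch the 10 mm shank at about 3.1 and hold it tight from about 4.0; further only tightens more. Takes about 0.2 N m, a little more once the jaws bite; stays where it is left
- jaw1: first of three steel jaws, 6.5 mm wide, standing in the mouth from 165 to 190 mm high, all moved together by the sleeve. Origin: on the table on the chuck's axis (not on the jaw); the jaw lies in its own +x direction, and moves along -x as it closes
- jaw2: second jaw, turned 120 degrees from the first; as jaw1
- jaw3: third jaw, turned 240 degrees from the first; as jaw1
- countersink: loose bright steel countersink, 62 mm long, at first standing slack in the chuck, its foot on the bore's floor: shank 10 mm in diameter for 36 mm, head 21 mm in diameter from 36 to 50 mm, then a cone to a blunt point at 62 mm. Origin: centre of the shank's foot; z along it towards the point
- countersink_mid (a point): middle of the countersink, on its axis 31 mm from the foot
- tray: white enamel tray, fixed, 130 x 210 mm (x, y) outside, 20 mm high, walls and floor 4 mm. Origin: centre of its underside; long side along y
- sharpener: brass pencil sharpener, loose, 24 x 15 x 11 mm, lying in one half (the +y half in the tray's frame) of the tray. Origin: centre of its underside
- bit_block: pale wooden block, fixed, 56 x 196 mm (x, y) and 34 mm high, with three holes in a row along y, 63 mm apart, 12.5 mm in diameter and 22 mm deep. Origin: centre of its underside
- boring_bit: the bit to fit: flat disc-headed boring bit, 56 mm long (plus a 3 mm centre spur), 10 mm shank with a chamfered foot for 32 mm, neck 12 mm, dark steel head 30 mm in diameter from 42 to 56 mm. Stands head up in one of the block's holes, its foot 12 mm above the table. Origin: centre of the shank's foot; z along it towards the head
- small_boring_bit: like the boring bit but with a head of 20 mm; stays in the block. Origin: centre of the shank's foot
- step_bit: stepped cone bit, brass-coloured, 62 mm long, 21 mm in diameter at its widest; stays in the block. Origin: centre of the shank's foot
- brush_jar: blue ceramic jar, 78 mm in diameter and 100 mm high, with six brushes that lean out to 50 mm from its axis and up to 225 mm high. Origin: centre of its underside
- rinse_jar: glass rinsing jar, 72 mm in diameter, 105 mm high. Origin: centre of its underside
- pencil: pencil, 180 mm long, 7 mm thick, lying on the table between the robot and the drill; along its x. Origin: middle of its underside
- paint_tube: small metal paint tube, lying on the table beside the drill, 85 x 24 x 19 mm, along its x. Origin: centre of its underside
- eraser: white eraser in a card sleeve, lying on the table on the other side of the drill, 55 x 22 x 12 mm. Origin: centre of its underside
There are look-alikes about, which are no part of the job. Leave any red look-alike of the countersink alone.

How it is judged:
By the outcome, as a careful person would: the job done as asked, in the order asked, and still so for the second after the job is handed in, with the robot touching nothing.
It also fails if it takes over 72 s, if anything falls off the work surface, if the arm or the gripper's body presses on something with over 40 N, if the wrist force passes 120 N, or if a joint passes its speed limit or range.

## Robot

A 6-joint arm with a two-finger parallel gripper is mounted at the origin on the work surface. World frame = base frame: x ahead of the robot, y to its left, z up, the work surface at z = 0. Lengths are in m, angles in degrees, forces in N, time in s.
With the tool pointing down it reaches from about 0.375 to 0.975 m from the base axis. Payload 3.8 kg.
Tool frame: the origin (TCP) lies at the very end of the fingers, on their centre line; the grasp point (between the pads) lies 19 mm behind it (env.pinch_z is the distance from the TCP to the grasp point, in m); z points along the fingers, y is the line along which they close (so a half turn about z gives the same grasp; the last joint's range is limited). The gripper opens to 88 mm and grips with 3 to 60 N. Pads are 18 mm wide; open, the fingers measure 123 mm over their backs; the gripper's body (75 mm by 187 mm) begins 45 mm behind the grasp point.
Start: joints at [64.463, 15.12, 91.902, -0, 72.978, -2.114], TCP at [0.268, 0.619, 0.203] pointing down, gripper open.
Joint ranges: [-150.88, 150.88], [-54.13, 125.18], [17.81, 147.31], [-75.09, 255.09], [0, 152.58], [-146.25, 146.25]. Speed limits (degrees/s): [147.25, 147.25, 180, 180, 180, 180].

## Interface

Orientations are given as [roll, pitch, yaw] about the fixed x, y, z axes, in that order (R = Rz(yaw) Ry(pitch) Rx(roll)).
In Python, from rig import env, viewer gives the robot as it stands. The module is installed in compiled form; this text tells all that it offers.
- The arm moves only by the tool move_arm, never from a script. Its argument "increments" is a list of rows, each a list of 5 numbers: the opening in per cent of the stroke, from 0 (shut) to 100 (fully open), then the shift along the tool's x, y, z in cm, then the turn about the tool's z in rad. A call has 1 to 10 rows; each row shifts and turns the commanded pose from where the row before left it, along the tool's axes as they then stand; what a row does not reach is not made up. A row lasts 1/12 s, in which the tool goes at most 41.7 mm and 7.16 degrees, less where a joint would pass 70% of its speed; a pose out of reach is approached as far as the arm can. A call with a gripper value outside its range is refused whole. The fingers move at their own pace and stop on an object; "newtons" is the grip in N (left out, the last holds). Time passes only in rows, so rows that do not move let the fingers close. It gives the time, the measured TCP pose, the force, the opening and the grip force at its end, in the units of the state.
- env.get_obs(): the state, without advancing time (a new reading comes with each control period).
- viewer.grab_frame(name): name is "scene" or "side" or "wrist"; returns a dict with "img" (420x560x3 uint8, blue, green, red), "range_z" (420x560 float32, m along the optical axis (not along the pixel's ray), 0 where there is no reading), "fx", "fy", "cx", "cy" (pixels), "rvec" (rotation vector, rad) and "tvec" (3), from world to camera coordinates, as OpenCV has them. Camera axes: x right, y down, z forward; pixel columns grow to the right and rows downward; lengths in m; the calibration is good to about 2 mm. The wrist camera is an equidistant fisheye: a pixel r from the principal point sees the ray r / f radians off the axis. A picture is of the moment at which its call begins.
- env.close_job(): hands the job in; it is judged then, once.
The state is a dict: "time_s": time; "joint_pos": joint angles; "joint_vel": joint speeds; "tau": joint torques, N m; "tool_pos": TCP position; "ee_rot": TCP orientation; "force": force on the tool from outside, world axes, zero at the start; "ft_torque": the same for the moment, N m; "grip_width": finger opening in m; "grip_force": force on a finger pad.
Only numpy, scipy, OpenCV 4.12 (cv2) and the standard library are available. Lean on these libraries where they do the work, as an engineer would, in place of code of your own. Each camera call takes 0.05 s, during which the arm holds its last target. There are 200 camera calls.

## Working session

There is one attempt and no reset: what is moved stays moved. The work goes in short steps, Python scripts to look and compute and a tool call to move; the robot and the scene stay as the last step left them, time stands still between calls to the robot, and variables do not carry over. Pictures are saved under pics/ and viewed, at most 10 in all, crops included, and the job is handed in when it is done.

Besides the shell and the picture viewer there is one more tool, called after "Call:" as name(argument=value, ...) on one line, values as JSON. move_arm: Moves the arm, as the interface text tells. Its arguments: {"type":"object","properties":{"increments":{"type":"array","items":{"type":"array","items":{"type":"number"}}},"newtons":{"type":"number"}},"required":["increments"]}

```bash
mkdir -p pics; cat > h.py <<'E'
import numpy as np,cv2,pickle
from rig import env,viewer
from scipy.spatial.transform import Rotation as R
def grab(n,save=None):
    f=viewer.grab_frame(n)
    if save: cv2.imwrite(f'pics/{save}.png',f['img'])
    pickle.dump(f,open(f'{n}.pkl','wb')); return f
def load(n): return pickle.load(open(f'{n}.pkl','rb'))
def pts(f):
    "world points per pixel from depth"
    v,u=np.mgrid[0:420,0:560]; z=f['range_z']
    x=(u-f['cx'])/f['fx'];y=(v-f['cy'])/f['fy']
    P=np.stack([x*z,y*z,z],-1)
    M=R.from_rotvec(np.ravel(f['rvec'])).as_matrix()
    return (P-np.ravel(f['tvec']))@M
def ray(f,u,v,fish=False):
    M=R.from_rotvec(np.ravel(f['rvec'])).as_matrix()
    a=(u-f['cx'])/f['fx'];b=(v-f['cy'])/f['fy']
    if fish:
        r=np.hypot(a,b)+1e-12; d=np.array([np.sin(r)*a/r,np.sin(r)*b/r,np.cos(r)])
    else: d=np.array([a,b,1.])
    return -M.T@np.ravel(f['tvec']), M.T@d
def onz(f,u,v,z,fish=False):
    o,d=ray(f,u,v,fish); return o+d*(z-o[2])/d[2]
E
python3 - <<'E'
from h import *
for n in('scene','side','wrist'):
    f=grab(n,n+'0'); print(n,f['fx'],f['cx'],f['cy'],ray(f,f['cx'],f['cy']))
a=[cv2.imread(f'pics/{n}0.png') for n in('scene','side')]
print(env.get_obs(),env.pinch_z)
E
```

```text
scene 406.29788305201214 273.82603969281325 212.01098827684848 (array([ 1.25311092, -0.22091423,  0.92759763]), array([-0.64582458,  0.22040092, -0.73098156]))
side 416.9317601903322 278.4692440722268 206.6551617295769 (array([ 0.43356033, -0.66173338,  0.65543173]), array([ 0.14033693,  0.78277053, -0.60628034]))
wrist 325.19226210127806 279.6738985619439 213.10844724884032 (array([0.19133453, 0.65260435, 0.38131312]), array([ 0.29547423, -0.13151888, -0.9462546 ]))
{'time_s': 0.15, 'joint_pos': array([ 6.44608812e+01,  1.51606802e+01,  9.19627921e+01, -8.62226340e-04,
        7.29771001e+01, -2.11446805e+00]), 'joint_vel': array([ 0.05136691, -0.13385855, -0.13178194,  0.02500763,  0.04985433,
        0.00215331]), 'tau': array([-1.79210192e-04, -5.02851033e+01, -3.57466578e+01,  7.29086646e-02,
        2.49860343e-02, -9.42122642e-05]), 'tool_pos': array([0.26808792, 0.61881487, 0.20186177]), 'ee_rot': array([-1.79899466e+02, -2.88727861e-03,  1.56575600e+02]), 'force': array([-0.5939925 ,  0.39917888, -0.15026753]), 'ft_torque': array([ 0.04370435, -0.01140844,  0.01167909]), 'grip_force': 0.0, 'grip_width': 0.08795720223795238} 0.0187
```

View pics/scene0.png

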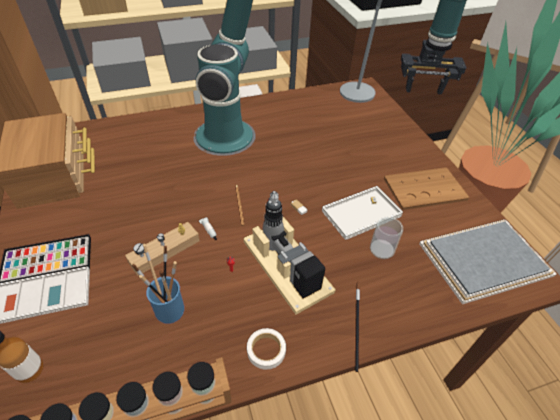

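View pics/side0.png

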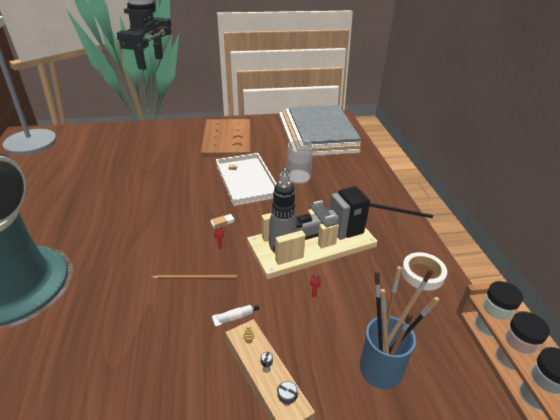

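The scene view shows the drill with countersink at (275,197), the tray at (362,212), the block at (163,246) with its broad bit at the left end (~140,248), and red look-alikes at (231,265). The side view shows the countersink at (285,178), the tray at (248,178), and the block with step, small and wide bits at (248,333), (266,358) and (287,391).

```bash
python3 - <<'E'
from h import *
for n,rois in(('scene',dict(cs=(262,185,290,205),bits=(125,215,205,255),tray=(320,185,405,240))),('side',dict(cs=(272,165,298,190),bits=(235,315,312,410),tray=(212,150,282,205)))):
    f=load(n);P=pts(f);ok=f['range_z']>0
    for k,(a,b,c,d) in rois.items():
        Q=P[b:d,a:c][ok[b:d,a:c]]
        if k=='cs':
            Q=Q[(Q[:,2]>.2)&(Q[:,2]<.24)]
            for lo,hi in((.2,.213),(.213,.24)):
                q=Q[(Q[:,2]>lo)&(Q[:,2]<hi)]; print(n,k,lo,len(q),(q.min(0)+q.max(0))/2,np.ptp(q,0))
        elif k=='bits':
            t=Q[abs(Q[:,2]-.034)<.004]
            r=cv2.minAreaRect((t[:,:2]*1000).astype(np.float32)); print(n,'block',r)
            h=Q[Q[:,2]>.045]
            m=np.zeros((420,560),np.uint8); z=P[...,2]; m[b:d,a:c]=((z>.046)&(z<.085)&ok)[b:d,a:c]
            N,L,S,C=cv2.connectedComponentsWithStats(m)
            for i in range(1,N):
                if S[i,4]>8:
                    q=P[L==i]; print(n,'bit',C[i].round(),S[i,4],(q.min(0)+q.max(0)).round(4)/2,np.ptp(q,0).round(3),q[:,2].max().round(3))
        else:
            t=Q[(Q[:,2]>.012)&(Q[:,2]<.024)]
            print(n,'tray',cv2.minAreaRect((t[:,:2]*1000).astype(np.float32)))
            img=f['img'][b:d,a:c].astype(int); m=(img[...,2]-img[...,0]>60)&ok[b:d,a:c]
            q=P[b:d,a:c][m&(P[b:d,a:c][...,2]>.006)]; print('brass',np.median(q,0),len(q))
    c=P[...,2]; m=(c>.148)&(c<.18)&ok
    q=P[m]; q=q[(abs(q[:,0]-.55)<.3)]
    img=f['img']
# overview crops
f=load('scene');g=load('side')
A=cv2.resize(f['img'][180:280,125:325],None,fx=4,fy=4,interpolation=3)[:300*2]
B=cv2.resize(g['img'][150:260,200:400],None,fx=4,fy=4,interpolation=3)
cv2.imwrite('pics/crop1.png',B)
E
```

```text
scene cs 0.2 35 [0.56897996 0.01029023 0.20659349] [0.01878589 0.01937795 0.01281203]
scene cs 0.213 33 [0.56967229 0.00964829 0.21875513] [0.01346768 0.01742647 0.01140251]
scene block ((488.5042724609375, -282.57891845703125), (59.670753479003906, 186.60670471191406), 21.86534881591797)
scene bit [181. 229.] 52 [ 0.4698  -0.22835  0.0597 ] [0.016 0.018 0.026] 0.073
scene bit [160. 238.] 55 [ 0.4905  -0.2871   0.05995] [0.022 0.02  0.024] 0.072
scene bit [138. 249.] 99 [ 0.5135  -0.34765  0.0615 ] [0.031 0.025 0.019] 0.071
scene tray ((509.95306396484375, 360.3761901855469), (133.28182983398438, 300.7013244628906), 9.910906791687012)
brass [0.47742231 0.46733474 0.01214888] 217
side cs 0.2 60 [0.56354612 0.00927023 0.20669178] [0.01940418 0.01478742 0.01260621]
side cs 0.213 72 [0.56441892 0.00918024 0.21939429] [0.02112495 0.01878226 0.0126344 ]
side block ((486.2836608886719, -282.54815673828125), (56.923004150390625, 190.27557373046875), 21.222673416137695)
side bit [248. 333.] 147 [ 0.4645  -0.23025  0.06085] [0.02  0.015 0.029] 0.075
side bit [266. 359.] 171 [ 0.4872  -0.2863   0.05875] [0.019 0.02  0.024] 0.071
side bit [287. 392.] 393 [ 0.5103  -0.3451   0.06285] [0.029 0.029 0.017] 0.071
side tray ((510.64349365234375, 349.3826904296875), (130.6708984375, 277.839111328125), 9.68188762664795)
brass [0.47975727 0.46014902 0.01504629] 132
```

View pics/crop1.png

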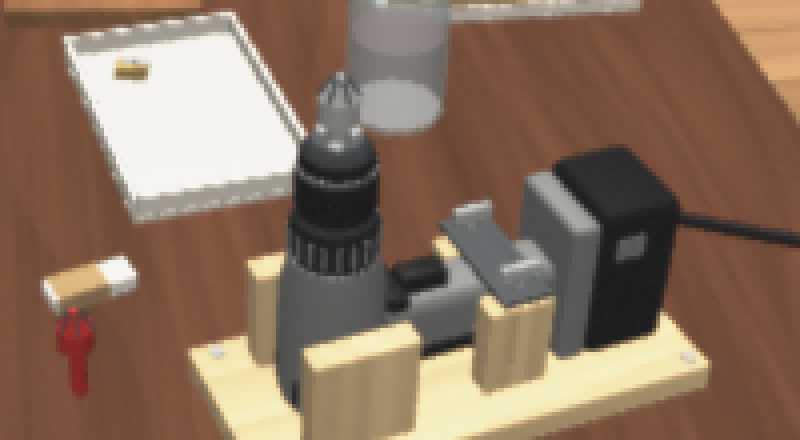

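The crop confirms the layout: tray corners at crop (65,38), (232,12), (305,185) and (138,215), with the sharpener in the far half at (130,70). The countersink stands in the chuck at (340,105). I'll start moving towards it.

Call:
move_arm(increments=[[100, 0, 0, -4, 0], [100, 0, 0, -4, 0], [100, -2.87, -2.45, 0, 0], [100, -2.87, -2.45, 0, 0], [100, -2.87, -2.45, 0, 0], [100, -2.87, -2.45, 0, 0], [100, -2.87, -2.45, 0, 0], [100, -2.87, -2.45, 0, 0], [100, -2.87, -2.45, 0, 0], [100, -2.87, -2.45, 0, 0]], newtons=20)

```text
time_s: 0.98
tool_pos: [0.4013, 0.3464, 0.2826]
ee_rot: [-180.0, -0.0, 156.6]
force: [1.0, -0.1, 0.4]
grip_width: 0.0883
grip_force: 0.0
```

```bash
python3 - <<'E'
from h import *
g=load('side');f=load('scene')
T=np.array([onz(g,200+a/4,150+b/4,.02)[:2] for a,b in((65,38),(232,12),(305,185),(138,215))]);print('tray',T.round(3),T.mean(0))
for n,F,(a,b,c,d) in(('scene',f,(130,230,190,325)),('side',g,(360,265,442,390))):
    P=pts(F);Q=P[b:d,a:c].reshape(-1,3);rz=F['range_z'][b:d,a:c].ravel()>0
    Q=Q[rz&(Q[:,0]>.55)]
    for lo,hi in((.03,.1),(.1,.16),(.16,.24)):
        q=Q[(Q[:,2]>lo)&(Q[:,2]<hi)]; print(n,'jar',lo,q.min(0)[:2],q.max(0)[:2])
for n,F,(a,b,c,d) in(('scene',f,(365,212,408,262)),('side',g,(280,138,318,182))):
    P=pts(F);Q=P[b:d,a:c].reshape(-1,3);Q=Q[(Q[:,2]>.03)&(Q[:,2]<.12)]; print(n,'rinse',np.percentile(Q,3,axis=0),np.percentile(Q,97,axis=0))
# sleeve points -> circle fit
from scipy.optimize import least_squares
for n,F in(('scene',f),('side',g)):
    P=pts(F).reshape(-1,3);q=P[(np.hypot(P[:,0]-.566,P[:,1]-.009)<.035)&(P[:,2]>.149)&(P[:,2]<.179)]
    s=least_squares(lambda c:np.hypot(*(q[:,:2]-c).T)-.0215,[.566,.009],loss='soft_l1',f_scale=.001);print(n,'chuck',s.x,len(q))
E
```

```text
tray [[0.436 0.408]
 [0.562 0.431]
 [0.582 0.203]
 [0.472 0.186]] [0.51334298 0.30703293]
scene jar 0.03 [ 0.64715394 -0.33666579] [ 0.72317331 -0.26110533]
scene jar 0.1 [ 0.64977964 -0.33255266] [ 0.72026329 -0.26137758]
scene jar 0.16 [ 0.64211712 -0.34390374] [ 0.72865706 -0.25374528]
side jar 0.03 [ 0.64536642 -0.33569001] [ 0.72121562 -0.25960257]
side jar 0.1 [ 0.64510255 -0.33570586] [ 0.7209341  -0.26259819]
side jar 0.16 [ 0.63936316 -0.34397099] [ 0.72669571 -0.25142228]
scene rinse [0.63134804 0.27605901 0.03355423] [0.70009765 0.34413895 0.10251472]
side rinse [0.62853854 0.27682889 0.03348488] [0.73673622 0.44747812 0.10475617]
scene chuck [0.56509276 0.01125909] 158
side chuck [0.56454178 0.01342036] 275
```

Call:
move_arm(increments=[[100, -3.16, -2.7, 0, 0], [100, -3.16, -2.7, 0, 0], [100, -3.16, -2.7, 0, 0], [100, -3.16, -2.7, 0, 0], [100, -3.16, -2.7, 0, 0], [100, -3.16, -2.7, 0, 0], [100, -3.16, -2.7, 0, 0], [100, -3.16, -2.7, 0, 0], [100, -3.16, -2.7, 0, 0], [100, 0, 0, 0, 0]])

```text
time_s: 1.82
tool_pos: [0.5675, 0.0057, 0.2822]
ee_rot: [-179.8, 0.1, 156.2]
force: [0.1, -0.3, 0.2]
grip_width: 0.0878
grip_force: 0.0
```

```bash
python3 - <<'E'
from h import *
f=grab('wrist','w1');o=env.get_obs();print(o['tool_pos'],o['ee_rot'])
M=R.from_rotvec(np.ravel(f['rvec'])).as_matrix()
def proj(p):
    c=M@np.array(p)+np.ravel(f['tvec']);t=np.arctan2(np.hypot(*c[:2]),c[2]);a=c[:2]/np.hypot(*c[:2])*t
    return f['fx']*a[0]+f['cx'],f['fy']*a[1]+f['cy']
print(proj((.565,.012,.19)),proj((.566,.009,.225)),proj(o['tool_pos']))
cv2.imwrite('pics/w1b.png',cv2.resize(f['img'],(800,600)))
E
```

```text
[0.56623577 0.00874475 0.28210819] [-1.79939938e+02 -3.85006541e-02  1.56263309e+02]
(np.float64(285.59788222449373), np.float64(197.8239498772588)) (np.float64(283.12917665398743), np.float64(213.22841679924173)) (np.float64(283.4266505579588), np.float64(244.42221956209804))
```

View pics/w1b.png

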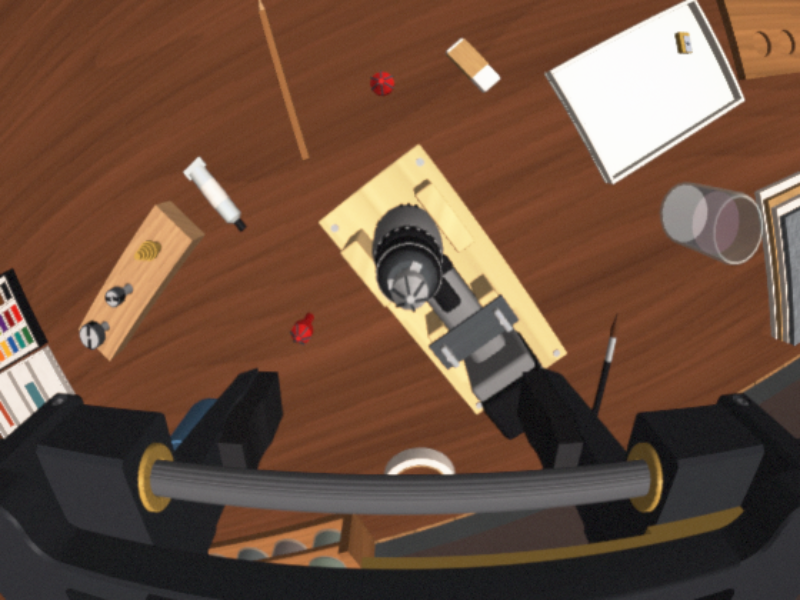

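The wrist view shows the countersink head at about (408,288) of the 800x600 picture. The chuck ring is centred near (409,270), the wide bit is at (92,334), and the tray's free half is nearest the drill.

```bash
python3 - <<'E'
from h import *
f=load('wrist');k=1/1.42857
for u,v,z in((408,290,.225),(408,287,.213),(92,334,.068),(94,333,.068)): print((u,v),onz(f,u*k,v*k,z,True).round(4))
print('tray',[onz(f,u*k,v*k,.02,True)[:2].round(3) for u,v in((548,73),(612,183),(743,100),(692,2))], 'sharp',onz(f,684*k,43*k,.012,True).round(3))
g=f['img'][170:230,250:320]
cv2.imwrite('pics/w1c.png',cv2.resize(g,None,fx=9,fy=9,interpolation=2)[:600])
E
```

```text
(408, 290) [0.5592 0.014  0.225 ]
(408, 287) [0.5611 0.0134 0.213 ]
(92, 334) [ 0.5106 -0.336   0.068 ]
(94, 333) [ 0.5108 -0.3325  0.068 ]
tray [array([0.472, 0.201]), array([0.597, 0.226]), array([0.562, 0.429]), array([0.441, 0.403])] sharp [0.483 0.375 0.012]
```

View pics/w1c.png

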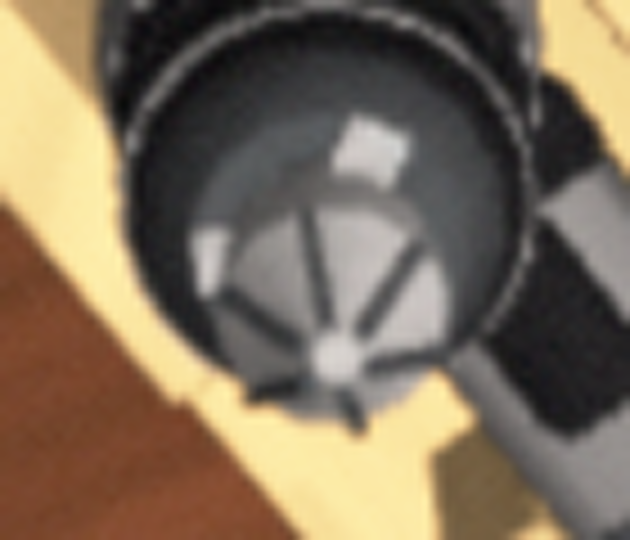

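The tip is at crop (335,357), and the silver ring spans x 122–540 with its top at y 5.

```bash
python3 - <<'E'
from h import *
from scipy.optimize import least_squares
f=load('wrist')
print('tip',onz(f,250+335/9,170+357/9,.225,True))
# ring points in crop -> plane z=.182 -> circle
r=[(122,200),(145,110),(200,50),(260,17),(325,7),(400,18),(470,60),(520,125),(537,200),(528,260),(490,330),(150,300),(205,365)]
q=np.array([onz(f,250+a/9,170+b/9,.182,True)[:2] for a,b in r])
s=least_squares(lambda c:np.hypot(*(q-c[:2]).T)-c[2],[.566,.01,.02],loss='soft_l1',f_scale=.001);print(s.x,s.fun.round(4))
E
```

```text
tip [0.56461399 0.0130291  0.225     ]
[0.56359801 0.01371453 0.02052294] [ 0.0001  0.0002 -0.      0.     -0.0001 -0.0001 -0.0001  0.0001  0.0001
  0.      0.     -0.0003  0.    ]
```

Call:
move_arm(increments=[[100, 0.3, 0.3, 0, 0], [100, 0, 0, 3.5, 0], [100, 0, 0, 3.4, 0], [100, 0, 0, 2, 0], [100, 0, 0, 0, 0], [22, 0, 0, 0, 0], [22, 0, 0, 0, 0], [20, 0, 0, 0, 0], [10, 0, 0, 0, 0], [10, 0, 0, 0, 0]], newtons=20)

```text
time_s: 2.7
tool_pos: [0.565, 0.0163, 0.1958]
ee_rot: [179.9, 0.2, 156.6]
force: [-1.2, -0.2, -0.2]
grip_width: 0.0568
grip_force: 0.0
```

Call:
move_arm(increments=[[10, 0, 0, 0, 0], [10, 0, 0, 0, 0], [10, 0, 0, 0, 0], [10, 0, 0, 0, 0], [10, 0, 0, 0, 0], [10, 0, 0, 0, 0], [10, 0, 0, 0, 0], [10, 0, 0, 0, 0]])

```text
time_s: 3.37
tool_pos: [0.5639, 0.0161, 0.1939]
ee_rot: [-180.0, -0.0, 156.6]
force: [-0.9, -0.1, -0.7]
grip_width: 0.0088
grip_force: 0.0
```

```bash
python3 - <<'E'
from h import *
o=env.get_obs();print(o['tool_pos'],o['grip_force'],o['grip_width'])
a=grab('side')['img'][130:240,220:350];b=grab('wrist')['img']
c=grab('scene')['img'][150:260,215:345]
cv2.imwrite('pics/m1.png',np.vstack([np.hstack([cv2.resize(a,(400,338)),cv2.resize(c,(400,338))]),cv2.resize(b[120:300,170:400],(800,262*1))])[:600])
E
```

```text
[0.56386873 0.01614495 0.1938502 ] 0.0 0.008815288995555918
```

View pics/m1.png

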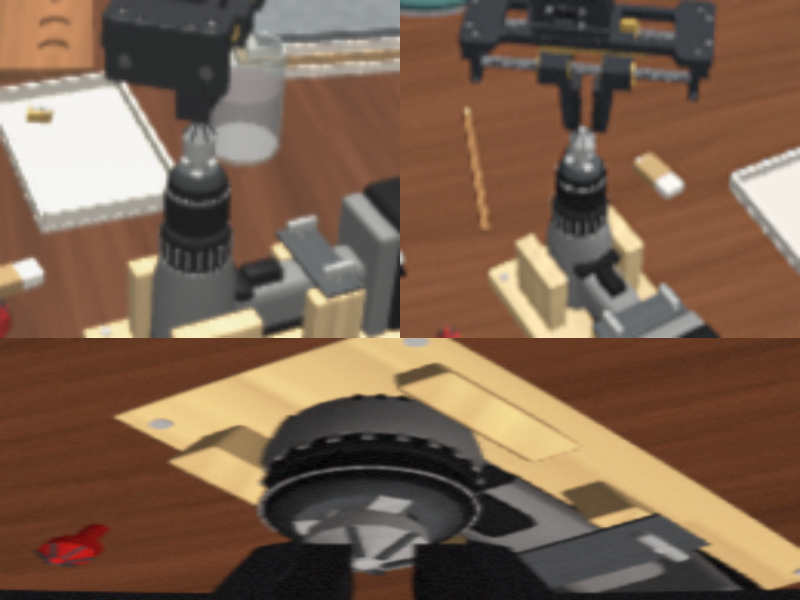

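The fingertips sit at about the countersink's tip instead of beside its head (side crop (193,125)), and nothing is gripped. I'll check the fingertip height with depth.

```bash
python3 - <<'E'
from h import *
for n,(a,b,c,d) in(('side',(268,130,302,180)),('scene',(265,165,286,205))):
    f=load(n);P=pts(f);img=f['img'].astype(int)
    m=np.zeros((420,560),bool);m[b:d,a:c]=1
    m&=(img.max(2)<70)&(f['range_z']>0)&(P[...,2]>.195)&(np.hypot(P[...,0]-.564,P[...,1]-.015)<.06)
    q=P[m];print(n,len(q),np.percentile(q[:,2],[0,2,5,10,50]).round(4))
    lo=q[q[:,2]<np.percentile(q[:,2],2)+.02];print((lo.min(0)+lo.max(0))/2,np.ptp(lo,0))
E
```

```text
side 171 [0.2304 0.2315 0.2331 0.2352 0.249 ]
[0.5622305  0.00828967 0.24088432] [0.02963916 0.03183524 0.02104922]
scene 253 [0.2285 0.2318 0.2342 0.2387 0.2689]
[0.56952441 0.01195841 0.23995706] [0.02814385 0.03271049 0.02296419]
```

Call:
move_arm(increments=[[100, 0, 0, -1, 0], [100, 0, 0, 0, 0], [100, 0, 0, 0, 0], [100, 0, 0, 0, 0], [100, 0, 0, 0, 0], [100, 0, 0, 0, 0], [100, 0, 0, 1.5, 0], [100, 0, 0, 1.5, 0], [100, 0, 0, 0, 0], [100, 0, 0, 0, 0]])

```text
time_s: 4.35
tool_pos: [0.5629, 0.0162, 0.1728]
ee_rot: [-179.9, -0.1, 156.6]
force: [-0.7, -0.1, 0.8]
grip_width: 0.0738
grip_force: 0.0
```

```bash
cat > tip.py <<'E'
from h import *
o=env.get_obs();t=o['tool_pos'];print('tcp',t.round(4),'w',round(o['grip_width'],4),o['force'].round(1))
for n in('side','scene'):
    f=grab(n,n+'_t');P=pts(f);img=f['img'].astype(int)
    m=(img.max(2)<75)&(f['range_z']>0)&(P[...,2]>t[2]-.012)&(np.hypot(P[...,0]-t[0],P[...,1]-t[1])<.085)
    L=(P-t)@R.from_euler('xyz',o['ee_rot'],degrees=True).as_matrix()
    for s in(1,-1):
        mm=(m&(L[...,1]*s>.012)).astype(np.uint8);N,K,S,C=cv2.connectedComponentsWithStats(mm)
        if N<2: continue
        i=1+S[1:,4].argmax();q=L[K==i];e=np.percentile(q[:,2],98);lo=q[q[:,2]>e-.02]
        print(n,s,len(q),'tip tool z',e.round(4),'tool xy lo/hi',np.percentile(lo,3,axis=0)[:2].round(4),np.percentile(lo,97,axis=0)[:2].round(4))
E
python3 tip.py
```

```text
tcp [0.5629 0.0162 0.1728] w 0.0738 [-0.7 -0.1  0.8]
side 1 210 tip tool z -0.1076 tool xy lo/hi [-0.034   0.0428] [-0.0204  0.0786]
side -1 2350 tip tool z -0.2423 tool xy lo/hi [-0.0325 -0.0365] [ 0.0281 -0.0148]
scene 1 619 tip tool z -0.0483 tool xy lo/hi [-0.0137  0.0402] [-0.0093  0.052 ]
scene -1 756 tip tool z -0.0471 tool xy lo/hi [-0.0134 -0.0511] [ 0.0014 -0.0394]
```

```bash
python3 - <<'E'
from h import *
a=load('side')['img'][110:220,220:350];c=load('scene')['img'][130:240,215:345]
cv2.imwrite('pics/m2.png',np.hstack([cv2.resize(a,(400,338),interpolation=0),cv2.resize(c,(400,338),interpolation=0)]))
o=env.get_obs();T=R.from_euler('xyz',o['ee_rot'],degrees=True).as_matrix()
f=load('scene');L=(pts(f)-o['tool_pos'])@T
for u in (262,264,266,268,282,284,286,288,290): print(u,[(v,(L[v,u,1]*1e3).round(),(L[v,u,2]*1e3).round(),f['img'][v,u].max()) for v in range(162,196,4)])
E
```

```text
262 [(162, np.float64(-30.0), np.float64(-159.0), np.uint8(39)), (166, np.float64(-30.0), np.float64(-147.0), np.uint8(46)), (170, np.float64(-30.0), np.float64(-135.0), np.uint8(40)), (174, np.float64(-71.0), np.float64(176.0), np.uint8(138)), (178, np.float64(-29.0), np.float64(-115.0), np.uint8(109)), (182, np.float64(-67.0), np.float64(178.0), np.uint8(138)), (186, np.float64(-64.0), np.float64(177.0), np.uint8(131)), (190, np.float64(-62.0), np.float64(179.0), np.uint8(132)), (194, np.float64(-59.0), np.float64(176.0), np.uint8(128))]
264 [(162, np.float64(-26.0), np.float64(-157.0), np.uint8(40)), (166, np.float64(-25.0), np.float64(-147.0), np.uint8(45)), (170, np.float64(-25.0), np.float64(-135.0), np.uint8(40)), (174, np.float64(-64.0), np.float64(172.0), np.uint8(139)), (178, np.float64(-25.0), np.float64(-115.0), np.uint8(81)), (182, np.float64(-59.0), np.float64(174.0), np.uint8(136)), (186, np.float64(-57.0), np.float64(176.0), np.uint8(133)), (190, np.float64(-55.0), np.float64(175.0), np.uint8(130)), (194, np.float64(-53.0), np.float64(175.0), np.uint8(127))]
266 [(162
[... 3061 characters left out ...]
4(22.0), np.float64(177.0), np.uint8(126)), (190, np.float64(23.0), np.float64(178.0), np.uint8(132)), (194, np.float64(25.0), np.float64(175.0), np.uint8(137))]
290 [(162, np.float64(32.0), np.float64(-133.0), np.uint8(90)), (166, np.float64(33.0), np.float64(-124.0), np.uint8(125)), (170, np.float64(34.0), np.float64(-140.0), np.uint8(69)), (174, np.float64(35.0), np.float64(-130.0), np.uint8(110)), (178, np.float64(26.0), np.float64(175.0), np.uint8(128)), (182, np.float64(36.0), np.float64(-106.0), np.uint8(117)), (186, np.float64(29.0), np.float64(178.0), np.uint8(129)), (190, np.float64(30.0), np.float64(177.0), np.uint8(129)), (194, np.float64(38.0), np.float64(-54.0), np.uint8(106))]
```

View pics/m2.png

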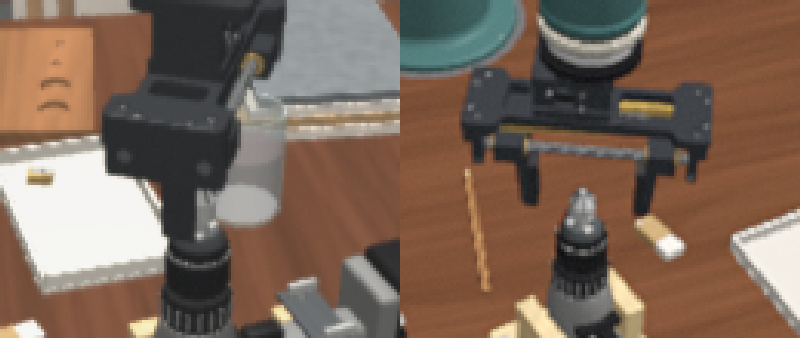

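Side shows the near fingertip at px (278,188) and scene shows the tips at px (257,196) and (293,200). I'll read depth at those pixels.

```bash
python3 - <<'E'
from h import *
o=env.get_obs();T=R.from_euler('xyz',o['ee_rot'],degrees=True).as_matrix()
for n,us,vs in(('side',(276,279,282),range(180,192,2)),('scene',(256,258,293,294),range(188,202,2))):
    f=load(n);L=(pts(f)-o['tool_pos'])@T*1e3
    for u in us: print(n,u,[(v,*L[v,u].round().astype(int)) for v in vs])
E
```

```text
side 276 [(180, np.int64(3), np.int64(-51), np.int64(-53)), (182, np.int64(3), np.int64(-53), np.int64(-51)), (184, np.int64(3), np.int64(-50), np.int64(-44)), (186, np.int64(3), np.int64(-50), np.int64(-40)), (188, np.int64(11), np.int64(-16), np.int64(-11)), (190, np.int64(11), np.int64(-18), np.int64(-7))]
side 279 [(180, np.int64(-3), np.int64(-52), np.int64(-56)), (182, np.int64(-3), np.int64(-53), np.int64(-52)), (184, np.int64(-3), np.int64(-50), np.int64(-45)), (186, np.int64(-3), np.int64(-51), np.int64(-41)), (188, np.int64(5), np.int64(-18), np.int64(-13)), (190, np.int64(5), np.int64(-17), np.int64(-8))]
side 282 [(180, np.int64(-8), np.int64(-52), np.int64(-56)), (182, np.int64(-9), np.int64(-52), np.int64(-52)), (184, np.int64(-8), np.int64(-51), np.int64(-47)), (186, np.int64(-9), np.int64(-54), np.int64(-44)), (188, np.int64(-8), np.int64(-48), np.int64(-36)), (190, np.int64(-1), np.int64(-18), np.int64(-10))]
scene 256 [(188, np.int64(-8), np.int64(-47), np.int64(-62)), (190, np.int64(-11), np.int64(-46), np.int64(-58)), (192, np.int64(-12), np.int64(-47), np.int64(-
[... 620 characters left out ...]
p.int64(44), np.int64(-71)), (190, np.int64(-10), np.int64(44), np.int64(-68)), (192, np.int64(-8), np.int64(45), np.int64(-59)), (194, np.int64(-13), np.int64(45), np.int64(-57)), (196, np.int64(-11), np.int64(45), np.int64(-48)), (198, np.int64(-12), np.int64(46), np.int64(-42)), (200, np.int64(-9), np.int64(46), np.int64(-32))]
scene 294 [(188, np.int64(-13), np.int64(46), np.int64(-77)), (190, np.int64(-14), np.int64(47), np.int64(-72)), (192, np.int64(-10), np.int64(47), np.int64(-61)), (194, np.int64(-11), np.int64(47), np.int64(-56)), (196, np.int64(-12), np.int64(48), np.int64(-49)), (198, np.int64(-12), np.int64(48), np.int64(-42)), (200, np.int64(201), np.int64(46), np.int64(178))]
```

Both views put the real fingertips about 35 mm above the reported TCP. I'll apply that as a constant z offset from here on: real tip z = tool_pos z + 0.035.

Call:
move_arm(increments=[[100, -0.2, -0.2, 0, 0], [100, 0, 0, 0.7, 0], [100, 0, 0, 0.7, 0], [10, 0, 0, 0, 0], [10, 0, 0, 0, 0], [10, 0, 0, 0, 0], [10, 0, 0, 0, 0], [10, 0, 0, 0, 0], [10, 0, 0, 0, 0], [10, 0, 0, 0, 0]])

```text
time_s: 5.28
tool_pos: [0.5651, 0.0136, 0.1601]
ee_rot: [180.0, 0.0, 156.6]
force: [0.2, 0.3, 0.8]
grip_width: 0.0435
grip_force: 0.0
```

Call:
move_arm(increments=[[10, 0, 0, 0, 0], [10, 0, 0, 0, 0], [10, 0, 0, 0, 0], [10, 0, 0, 0, 0]])

```text
time_s: 5.62
tool_pos: [0.5649, 0.0136, 0.1599]
ee_rot: [180.0, 0.0, 156.6]
force: [-0.3, -0.1, 0.3]
grip_width: 0.0199
grip_force: 20.1
```

Call:
move_arm(increments=[[10, 0, 0, -2, 0], [10, 0, 0, -3.5, 0], [10, 0, 0, -3.5, 0], [10, 1.93, 2.97, 0, 0], [10, 1.93, 2.97, 0, 0], [10, 1.93, 2.97, 0, 0], [10, 1.93, 2.97, 0, 0], [10, 1.93, 2.97, 0, 0], [10, 1.93, 2.97, 0, 0], [10, 1.93, 2.97, 0, 0]])

```text
time_s: 6.45
tool_pos: [0.5229, 0.2595, 0.2498]
ee_rot: [-180.0, 0.0, 156.6]
force: [0.3, -0.0, -1.0]
grip_width: 0.0204
grip_force: 20.1
```

```bash
python3 - <<'E'
from h import *
o=env.get_obs();print(o['tool_pos'],o['grip_width'],o['grip_force'])
f=grab('scene');P=pts(f);t=o['tool_pos']
m=(np.hypot(P[...,0]-t[0],P[...,1]-t[1])<.025)&(P[...,2]>.1)&(f['range_z']>0)
q=P[m];print('lowest',np.percentile(q[:,2],[0,2,5]))
a=f['img'][140:250,270:420];b=grab('side')['img'][90:200,190:340]
cv2.imwrite('pics/m3.png',np.hstack([cv2.resize(x,(400,293)) for x in(a,b)]))
E
```

```text
[0.52293819 0.25954406 0.24983464] 0.02035884905949555 20.103743565268815
lowest [0.25152763 0.26102789 0.27660113]
```

View pics/m3.png

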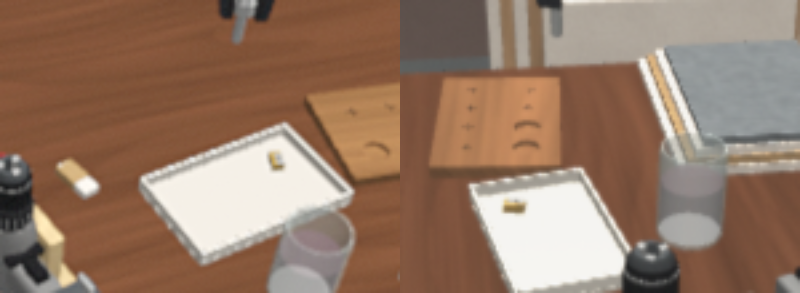

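The countersink hangs held in the fingers (left crop (240,25)) with the chuck now empty. Next it goes down into the tray.

Call:
move_arm(increments=[[10, 0, 0, 4, 0], [10, 0, 0, 4, 0], [10, 0, 0, 4, 0], [10, 0, 0, 4, 0], [10, 0, 0, 4, 0], [10, 0, 0, 3, 0], [10, 0, 0, 1, 0], [10, 0, 0, 0.4, 0], [10, 0, 0, 0, 0]])

```text
time_s: 7.3
tool_pos: [0.5238, 0.2575, 0.0058]
ee_rot: [-180.0, -0.0, 156.6]
force: [-0.4, 0.2, -0.1]
grip_width: 0.0198
grip_force: 20.1
```

Call:
move_arm(increments=[[60, 0, 0, 0, 0], [60, 0, 0, 0, 0], [60, 0, 0, 0, 0], [60, 0, 0, 0, 0], [60, 0, 0, -3, 0], [100, 0, 0, -4, 0], [100, 0, 0, -4, 0], [100, 0, 0, -4, 0], [100, 0, 0, -4, 0], [100, 0, 0, -4, 0]])

```text
time_s: 8.13
tool_pos: [0.5234, 0.258, 0.239]
ee_rot: [179.9, 0.1, 156.6]
force: [0.9, -0.1, -0.3]
grip_width: 0.084
grip_force: 0.0
```

```bash
python3 - <<'E'
from h import *
o=env.get_obs();print(o['tool_pos'])
a=grab('scene')['img'][170:280,230:420];b=grab('side')['img'][140:240,200:340];w=grab('wrist')['img']
cv2.imwrite('pics/m4.png',np.vstack([np.hstack([cv2.resize(a,(420,250)),cv2.resize(b,(380,250))]),cv2.resize(w[0:245],(800,350))]))
E
```

```text
[0.52341218 0.25803456 0.23903767]
```

View pics/m4.png

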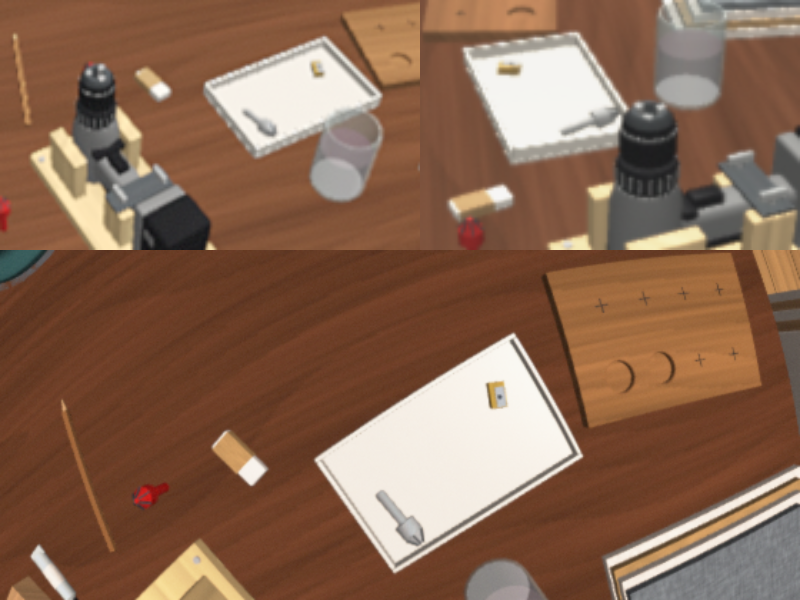

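The countersink lies in the tray (wrist (400,515)), clear of the sharpener at (497,395), and the chuck is empty. Next is the wide bit.

Call:
move_arm(increments=[[100, -1.44, -3.49, 0, 0], [100, -1.44, -3.49, 0, 0], [100, -1.44, -3.49, 0, 0], [100, -1.44, -3.49, 0, 0], [100, -1.44, -3.49, 0, 0], [100, -1.44, -3.49, 0, 0], [100, -1.44, -3.49, 0, 0], [100, -1.44, -3.49, 0, 0], [100, -1.44, -3.49, 0, 0], [100, -1.44, -3.49, 0, 0]])

```text
time_s: 9.12
tool_pos: [0.5156, -0.1209, 0.2344]
ee_rot: [-180.0, -0.1, 156.6]
force: [0.6, 0.0, -0.2]
grip_width: 0.088
grip_force: 0.0
```

Call:
move_arm(increments=[[100, -1.44, -3.49, 0, 0], [100, -1.44, -3.49, 0, 0], [100, -1.44, -3.49, 0, 0], [100, -1.44, -3.49, 0, 0], [100, -1.44, -3.49, 0, 0], [100, -1.44, -3.49, 0, 0], [100, 0, 0, 4, 0], [100, 0, 0, 4, 0], [100, 0, 0, 0, 0], [100, 0, 0, 0, 0]])

```text
time_s: 9.95
tool_pos: [0.51, -0.3439, 0.1517]
ee_rot: [179.9, -0.5, 156.6]
force: [0.3, -0.5, 0.6]
grip_width: 0.0881
grip_force: 0.0
```

```bash
python3 - <<'E'
from h import *
f=grab('wrist','w5');o=env.get_obs();t=o['tool_pos'];print(t,o['ee_rot'])
# per-pixel depth -> world (fisheye)
v,u=np.mgrid[0:420,0:560];a=(u-f['cx'])/f['fx'];b=(v-f['cy'])/f['fy'];r=np.hypot(a,b)+1e-12
d=np.stack([np.tan(r)*a/r,np.tan(r)*b/r,np.ones_like(r)],-1)*f['range_z'][...,None]
M=R.from_rotvec(np.ravel(f['rvec'])).as_matrix();P=(d-np.ravel(f['tvec']))@M
m=((P[...,2]>.062)&(P[...,2]<.075)&(f['range_z']>0)&(np.hypot(P[...,0]-.512,P[...,1]+.346)<.03)).astype(np.uint8)
N,L,S,C=cv2.connectedComponentsWithStats(m)
for i in range(1,N):
    if S[i,4]>20:
        q=P[L==i];print(C[i].round(),S[i],q.min(0).round(4),q.max(0).round(4),cv2.minEnclosingCircle((q[:,:2]*1000).astype(np.float32)))
m=((P[...,2]>.055)&(P[...,2]<.078)&(f['range_z']>0)&(np.hypot(P[...,0]-.487,P[...,1]+.286)<.02));print('small',P[m].min(0),P[m].max(0))
cv2.imwrite('pics/w5b.png',cv2.resize(f['img'],(800,600)))
E
```

```text
[ 0.51214059 -0.34507499  0.15491113] [179.95571102  -0.18670157 156.59085395]
[279. 208.] [262 190  35  36 910] [ 0.497  -0.3601  0.062 ] [ 0.5261 -0.3304  0.0683] ((511.4926452636719, -345.1375732421875), 15.575312614440918)
small [ 0.47840601 -0.29591593  0.05504114] [ 0.49761392 -0.27602612  0.06878855]
```

Call:
move_arm(increments=[[80, 0.05, 0, 3.9, 0], [70, 0, 0, 3.9, 0], [70, 0, 0, 3.5, 0], [60, 0, 0, 2.5, 0], [60, 0, 0, 1, 0], [20, 0, 0, 0, 0], [20, 0, 0, 0, 0], [20, 0, 0, 0, 0], [20, 0, 0, 0, 0], [20, 0, 0, 0, 0]], newtons=25)

```text
time_s: 10.83
tool_pos: [0.5146, -0.3472, 0.0108]
ee_rot: [-179.9, 0.3, 156.6]
force: [0.2, 0.1, 5.7]
grip_width: 0.0291
grip_force: 25.0
```

Call:
move_arm(increments=[[20, 0, 0, 0, 0], [20, 0, 0, 0, 0]])

```text
time_s: 11.0
tool_pos: [0.5146, -0.3472, 0.0107]
ee_rot: [-179.9, 0.3, 156.6]
force: [-0.4, 0.6, 6.2]
grip_width: 0.0289
grip_force: 25.0
```

Call:
move_arm(increments=[[20, 0, 0, -1, 0], [20, 0, 0, -2, 0], [20, 0, 0, -3.8, 0], [20, 0, 0, -3.8, 0], [20, 0, 0, -3.8, 0], [20, 0, 0, -3.8, 0], [20, 0, 0, -3.8, 0], [20, 0.9, 3.66, 0, 0], [20, 0.9, 3.66, 0, 0], [20, 0.9, 3.66, 0, 0]])

```text
time_s: 11.83
tool_pos: [0.5316, -0.2338, 0.23]
ee_rot: [180.0, 0.1, 156.4]
force: [1.3, -0.0, -1.2]
grip_width: 0.029
grip_force: 25.0
```

Call:
move_arm(increments=[[20, 0.9, 3.66, 0, 0], [20, 0.9, 3.66, 0, 0], [20, 0.9, 3.66, 0, 0], [20, 0.9, 3.66, 0, 0], [20, 0.9, 3.66, 0, 0], [20, 0, 0, 0, 0], [20, 0, 0, 0, 0]])

```text
time_s: 12.42
tool_pos: [0.5627, -0.0465, 0.2283]
ee_rot: [-180.0, -0.0, 156.8]
force: [-0.4, -0.7, -1.1]
grip_width: 0.0291
grip_force: 25.0
```

```bash
cat >> h.py <<'E'
def fpts(f):
    v,u=np.mgrid[0:420,0:560];a=(u-f['cx'])/f['fx'];b=(v-f['cy'])/f['fy'];r=np.hypot(a,b)+1e-12
    d=np.stack([np.tan(r)*a/r,np.tan(r)*b/r,np.ones_like(r)],-1)*f['range_z'][...,None]
    return (d-np.ravel(f['tvec']))@R.from_rotvec(np.ravel(f['rvec'])).as_matrix()
E
python3 - <<'E'
from h import *
from scipy.optimize import least_squares
o=env.get_obs();t=o['tool_pos'];print(t,o['ee_rot'],o['grip_width'],o['grip_force'],o['force'])
def circ(q,c0,r):
    return least_squares(lambda c:np.hypot(*(q[:,:2]-c).T)-r,c0,loss='soft_l1',f_scale=.0007).x.round(4)
for n in('wrist','side','scene'):
    f=grab(n,n+'6');P=(fpts(f) if n=='wrist' else pts(f));ok=f['range_z']>0
    d=np.hypot(P[...,0]-.564,P[...,1]-.013)
    q=P[ok&(d<.032)&(P[...,2]>.15)&(P[...,2]<.179)]
    if len(q)>15: print(n,'sleeve',len(q),circ(q,[.564,.013],.0215))
    q=P[ok&(d<.026)&(P[...,2]>.1815)&(P[...,2]<.195)]
    if len(q)>15: print(n,'nose',len(q),q.min(0).round(4),q.max(0).round(4),cv2.minEnclosingCircle((q[:,:2]*1000).astype(np.float32)))
    e=np.hypot(P[...,0]-t[0],P[...,1]-t[1]); q=P[ok&(e<.02)&(P[...,2]>t[2]-.03)&(P[...,2]<t[2]+.026)]
    if len(q)>15:
        print(n,'shank',len(q),'low',np.percentile(q[:,2],[0,2]).round(4),circ(q,t[:2],.005))
        for lo,hi in((0,.013),(.013,.026)):
            s=q[(q[:,2]>t[2]+lo)&(q[:,2]<t[2]+hi)]; print(lo,len(s),len(s)>3 and circ(s,t[:2],.005))
E
```

```text
[ 0.5626609  -0.0465137   0.22834536] [-1.79986984e+02 -2.58822105e-03  1.56808586e+02] 0.02913622465115848 24.991962891072035 [-0.35950011 -0.69848148 -1.0734991 ]
wrist sleeve 1029 [0.5651 0.0125]
wrist nose 1300 [ 0.5466 -0.0046  0.1815] [0.5823 0.0297 0.1899] ((564.6843872070312, 12.199176788330078), 18.0811710357666)
wrist shank 191 low [0.2286 0.2295] [ 0.5595 -0.0444]
0 135 [ 0.5597 -0.0444]
0.013 56 [ 0.5592 -0.0444]
side sleeve 263 [0.5647 0.0132]
side nose 157 [ 0.5463 -0.0072  0.1815] [0.5827 0.0265 0.192 ] ((563.7925415039062, 10.850265502929688), 18.91827964782715)
side shank 46 low [0.2302 0.2304] [ 0.5586 -0.0452]
0 24 [ 0.5591 -0.0454]
0.013 22 [ 0.5581 -0.0451]
scene sleeve 163 [0.5655 0.0112]
scene nose 99 [ 0.551  -0.0064  0.1816] [0.5861 0.0262 0.1926] ((568.8592529296875, 9.902856826782227), 17.881093978881836)
scene shank 27 low [0.2262 0.2288] [ 0.5597 -0.0474]
0 14 [ 0.5597 -0.0475]
0.013 12 [ 0.56   -0.0474]
```

Call:
move_arm(increments=[[20, 0.89, 2.78, 0, 0], [20, 0.89, 2.78, 0, 0], [20, 0, 0, 0, 0], [20, 0, 0, 0, 0], [20, 0, 0, 0, 0]])

```text
time_s: 12.98
tool_pos: [0.5686, 0.0082, 0.2279]
ee_rot: [-180.0, 0.0, 156.5]
force: [1.1, -1.0, -1.2]
grip_width: 0.0289
grip_force: 25.0
```

```bash
python3 - <<'E'
from h import *
from scipy.optimize import least_squares
o=env.get_obs();t=o['tool_pos'];print(t,o['ee_rot'])
def circ(q,c0,r): return least_squares(lambda c:np.hypot(*(q[:,:2]-c).T)-r,c0,loss='soft_l1',f_scale=.0007).x.round(4)
for n in('wrist','side','scene'):
    f=grab(n,n+'7');P=(fpts(f) if n=='wrist' else pts(f));ok=f['range_z']>0
    d=np.hypot(P[...,0]-.564,P[...,1]-.013)
    q=P[ok&(d<.032)&(P[...,2]>.15)&(P[...,2]<.179)];b=P[ok&(d<.02)&(P[...,2]>.205)&(P[...,2]<t[2]+.026)]
    a=circ(q,[.564,.013],.0215);c=circ(b,[.564,.013],.005);print(n,len(q),len(b),a,c,a-c)
E
```

```text
[0.56856909 0.008152   0.22786081] [-1.79950532e+02  2.77710934e-03  1.56517402e+02]
wrist 1011 190 [0.5652 0.0125] [0.5655 0.0103] [-0.0003  0.0022]
side 272 48 [0.5646 0.0132] [0.5646 0.0107] [0.     0.0025]
scene 159 32 [0.5651 0.0114] [0.5657 0.0091] [-0.0006  0.0023]
```

Call:
move_arm(increments=[[20, 0.12, 0.2, 0, 0], [20, 0, 0, 1.5, 0], [20, 0, 0, 1.5, 0], [20, 0, 0, 0.6, 0], [20, 0, 0, 0.6, 0], [20, 0, 0, 0.6, 0], [20, 0, 0, 0, 0], [20, 0, 0, 0, 0]])

```text
time_s: 13.8
tool_pos: [0.5684, 0.0119, 0.18]
ee_rot: [-180.0, -0.0, 156.6]
force: [0.4, 0.0, -1.5]
grip_width: 0.0288
grip_force: 25.0
```

Call:
move_arm(increments=[[20, 0, 0, 0.5, 0], [20, 0, 0, 0.5, 0], [20, 0, 0, 0.4, 0], [20, 0, 0, 0.2, 0], [20, 0, 0, 0, 0], [20, 0, 0, 0, 0]])

```text
time_s: 14.3
tool_pos: [0.5682, 0.012, 0.1637]
ee_rot: [-180.0, -0.0, 156.6]
force: [0.9, 1.1, -2.0]
grip_width: 0.0289
grip_force: 25.0
```

Call:
move_arm(increments=[[20, 0, 0, 0.15, 0], [20, 0, 0, 0.15, 0], [20, 0, 0, 0, 0]])

```text
time_s: 14.55
tool_pos: [0.5692, 0.0118, 0.1619]
ee_rot: [180.0, 0.1, 156.6]
force: [-0.6, 0.4, 3.4]
grip_width: 0.0291
grip_force: 25.0
```

Call:
move_arm(increments=[[50, 0, 0, 0, 0], [70, 0, 0, 0, 0], [100, 0, 0, 0, 0], [100, 0.35, 0, 0, 0], [100, 0, 0, 0, -0.112], [100, 0, 0, 0, -0.112], [100, 0, 0, 0, -0.112], [100, 0, 0, 0, -0.112], [100, 0, 0, 0, -0.112], [100, 0, 0, 0, -0.112]])

```text
time_s: 15.38
tool_pos: [0.5647, 0.0135, 0.1607]
ee_rot: [180.0, -0.0, -164.6]
force: [-0.0, 0.0, -0.6]
grip_width: 0.0879
grip_force: 0.0
```

```bash
python3 - <<'E'
from h import *
from scipy.optimize import least_squares
o=env.get_obs();t=o['tool_pos'];print(t,o['ee_rot'],o['joint_pos'].round(1),o['grip_width'])
def circ(q,c0,r): return least_squares(lambda c:np.hypot(*(q[:,:2]-c).T)-r,c0,loss='soft_l1',f_scale=.0007).x.round(4)
for n in('wrist','side','scene'):
    f=grab(n,n+'8');P=(fpts(f) if n=='wrist' else pts(f));ok=f['range_z']>0
    d=np.hypot(P[...,0]-.565,P[...,1]-.0125)
    b=P[ok&(d<.018)&(P[...,2]>.2)&(P[...,2]<.235)]
    h=b[(b[:,2]>.207)&(b[:,2]<.218)]
    print(n,len(b),'top',np.percentile(b[:,2],[50,90,98,100]).round(4),'head',len(h),circ(h,[.565,.0125],.015) if len(h)>8 else '')
f=load('side')
cv2.imwrite('pics/m9.png',cv2.resize(f['img'][120:230,220:366],(800,600)))
E
```

```text
[0.56473738 0.01348532 0.1606617 ] [ 1.79986972e+02 -3.00698082e-02 -1.64598783e+02] [  -1.2    5.   108.2    0.    66.8 -106.6] 0.08788607305264781
wrist 3009 top [0.216  0.2179 0.2187 0.2195] head 2563 [0.5661 0.0154]
side 74 top [0.2178 0.2199 0.2208 0.2214] head 31 [0.5639 0.0117]
scene 86 top [0.2154 0.2179 0.2195 0.2208] head 71 [0.5642 0.0148]
```

View pics/m9.png

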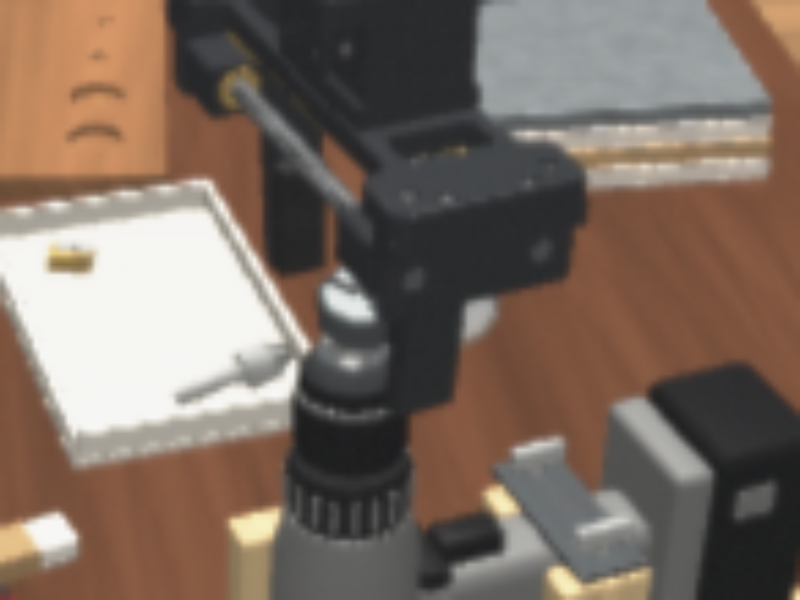

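The boring bit stands in the chuck (820 of the crop's (350,305)) with its head top at about 0.219, so it is seated. Next I lower onto the sleeve.

Call:
move_arm(increments=[[100, 0, 0, 1.2, 0], [100, 0, 0, 1.2, 0], [100, 0, 0, 0.9, 0], [100, 0, 0, 0, 0], [40, 0, 0, 0, 0], [40, 0, 0, 0, 0], [40, 0, 0, 0, 0], [40, 0, 0, 0, 0], [40, 0, 0, 0, 0], [40, 0, 0, 0, 0]], newtons=40)

```text
time_s: 16.37
tool_pos: [0.5655, 0.0133, 0.1284]
ee_rot: [-180.0, 0.0, -164.9]
force: [-0.3, -0.1, 0.0]
grip_width: 0.0501
grip_force: 0.0
```

Call:
move_arm(increments=[[40, 0, 0, 0, 0], [40, 0, 0, 0, 0], [40, 0, 0, 0, 0]])

```text
time_s: 16.62
tool_pos: [0.5655, 0.0131, 0.1283]
ee_rot: [-180.0, 0.0, -164.9]
force: [-0.2, -1.0, 0.5]
grip_width: 0.0421
grip_force: 40.0
```

Gripped at 42 mm. Turning clockwise (positive about tool z).

Call:
move_arm(increments=[[40, 0, 0, 0, 0.11], [40, 0, 0, 0, 0.11], [40, 0, 0, 0, 0.11], [40, 0, 0, 0, 0.11], [40, 0, 0, 0, 0.11], [40, 0, 0, 0, 0.11], [40, 0, 0, 0, 0.11], [40, 0, 0, 0, 0.11], [40, 0, 0, 0, 0.11], [40, 0, 0, 0, 0.11]])

```text
time_s: 17.45
tool_pos: [0.5652, 0.0122, 0.1282]
ee_rot: [-179.9, 0.1, 131.8]
force: [-1.4, -5.0, 2.2]
grip_width: 0.0423
grip_force: 40.0
```

```bash
python3 -c "
from h import *
o=env.get_obs();print(o['tool_pos'],o['ee_rot'],o['ft_torque'],o['force'],o['joint_pos'].round(1),o['grip_width'])"
```

```text
[0.56516916 0.01219516 0.12822424] [-1.79924793e+02  8.73309125e-02  1.31789380e+02] [-0.62506953  0.1230087   0.17821816] [-1.44250658 -4.99665835  2.21596204] [-1.20e+00  6.70e+00  1.10e+02 -1.00e-01  6.33e+01 -4.29e+01] 0.04234530367239317
```

Call:
move_arm(increments=[[40, 0, 0, 0, 0.11], [40, 0, 0, 0, 0.11], [40, 0, 0, 0, 0.11], [40, 0, 0, 0, 0.11], [40, 0, 0, 0, 0.11], [40, 0, 0, 0, 0.11], [40, 0, 0, 0, 0.11], [40, 0, 0, 0, 0.11], [40, 0, 0, 0, 0.11], [40, 0, 0, 0, 0.11]])

```text
time_s: 18.28
tool_pos: [0.5642, 0.012, 0.1282]
ee_rot: [-179.9, 0.2, 68.8]
force: [-3.5, -3.4, 3.6]
grip_width: 0.0426
grip_force: 40.0
```

Call:
move_arm(increments=[[40, 0, 0, 0, 0.11], [40, 0, 0, 0, 0.11], [40, 0, 0, 0, 0.11], [40, 0, 0, 0, 0.11], [40, 0, 0, 0, 0.11], [40, 0, 0, 0, 0.11], [40, 0, 0, 0, 0.11], [40, 0, 0, 0, 0.11], [40, 0, 0, 0, 0.11]])

```text
time_s: 19.03
tool_pos: [0.5636, 0.0126, 0.1282]
ee_rot: [180.0, 0.2, 12.0]
force: [-5.8, -2.1, 5.1]
grip_width: 0.0423
grip_force: 40.0
```

```bash
python3 -c "
from h import *
o=env.get_obs();print(o['tool_pos'],o['ee_rot'],o['ft_torque'],o['force'],o['joint_pos'].round(1),o['grip_width'])"
```

```text
[0.56363725 0.01264145 0.12822236] [179.96820161   0.18884752  12.03698995] [-0.26966032  0.95901549  0.23862026] [-5.77918783 -2.13495416  5.10985301] [-1.200e+00  6.700e+00  1.101e+02 -1.000e-01  6.340e+01  7.680e+01] 0.042298350704587574
```

Call:
move_arm(increments=[[40, 0, 0, 0, 0.1], [40, 0, 0, 0, 0.1], [40, 0, 0, 0, 0.1], [40, 0, 0, 0, 0.1], [40, 0, 0, 0, 0.1], [40, 0, 0, 0, 0.1], [40, 0, 0, 0, 0.1], [40, 0, 0, 0, 0.1], [40, 0, 0, 0, 0.1], [40, 0, 0, 0, 0.1]])

```text
time_s: 19.87
tool_pos: [0.5639, 0.0135, 0.1282]
ee_rot: [179.9, 0.1, -45.2]
force: [-3.7, 1.1, 4.6]
grip_width: 0.0427
grip_force: 40.0
```

```bash
python3 -c "
from h import *
o=env.get_obs();print(o['tool_pos'],o['ee_rot'],o['ft_torque'],o['force'],o['joint_pos'].round(1),o['grip_width'])"
```

```text
[0.56387507 0.01348309 0.12819776] [ 1.79903312e+02  1.10701896e-01 -4.52372297e+01] [0.2354376  0.69705878 0.2678954 ] [-3.65526908  1.11860472  4.59085151] [ -1.2   6.7 110.1   0.   63.4 134.1] 0.04268378755890768
```

Call:
move_arm(increments=[[75, 0, 0, 0, 0], [75, 0, 0, 0, 0], [75, 0, 0, 0, 0], [75, 0, 0, 0, -0.12], [75, 0, 0, 0, -0.12], [75, 0, 0, 0, -0.12], [75, 0, 0, 0, -0.12], [75, 0, 0, 0, -0.12], [75, 0, 0, 0, -0.12], [75, 0, 0, 0, -0.12]])

```text
time_s: 20.7
tool_pos: [0.5654, 0.0134, 0.1277]
ee_rot: [-180.0, -0.0, 3.6]
force: [0.9, 0.3, 0.3]
grip_width: 0.0662
grip_force: 0.0
```

Call:
move_arm(increments=[[75, 0, 0, 0, -0.12], [75, 0, 0, 0, -0.12], [75, 0, 0, 0, -0.12], [40, 0, 0, 0, 0], [40, 0, 0, 0, 0], [40, 0, 0, 0, 0], [40, 0, 0, 0, 0], [40, 0, 0, 0, 0], [40, 0, 0, 0, 0]], newtons=50)

```text
time_s: 21.45
tool_pos: [0.5653, 0.0132, 0.1278]
ee_rot: [180.0, -0.0, 23.7]
force: [1.3, -0.9, -0.7]
grip_width: 0.0424
grip_force: 50.0
```

Call:
move_arm(increments=[[40, 0, 0, 0, 0], [40, 0, 0, 0, 0.1], [40, 0, 0, 0, 0.1], [40, 0, 0, 0, 0.1], [40, 0, 0, 0, 0.1], [40, 0, 0, 0, 0.1], [40, 0, 0, 0, 0.1], [40, 0, 0, 0, 0.1], [40, 0, 0, 0, 0.1], [40, 0, 0, 0, 0.1]])

```text
time_s: 22.28
tool_pos: [0.5652, 0.0124, 0.1278]
ee_rot: [179.9, -0.1, -28.0]
force: [0.3, -3.4, -0.7]
grip_width: 0.042
grip_force: 50.0
```

```bash
python3 -c "
from h import *
o=env.get_obs();print(o['time_s'],o['tool_pos'],o['ee_rot'],o['ft_torque'],o['force'],o['joint_pos'].round(1),o['grip_width'],o['grip_force'])"
```

```text
22.2833 [0.5652452  0.01244975 0.12784091] [ 1.79921955e+02 -5.00916421e-02 -2.80457892e+01] [-0.37553021 -0.00335837  0.24855417] [ 0.32673754 -3.37390341 -0.67931325] [-1.200e+00  6.700e+00  1.101e+02 -1.000e-01  6.320e+01  1.169e+02] 0.04203026728114301 49.99897866131505
```

Call:
move_arm(increments=[[100, 0, 0, 0, 0], [100, 0, 0, 0, 0], [100, 0, 0, 0, 0], [100, 0, 0, 0, 0], [100, 0, 0, -3, 0], [100, 0, 0, -4, 0], [100, 0, 0, -4, 0], [100, 0, 0, -4, 0], [100, 0, 0, 0, 0], [100, 0, 0, 0, 0]])

```text
time_s: 23.12
tool_pos: [0.5673, 0.0135, 0.282]
ee_rot: [-179.8, -0.4, -27.7]
force: [-1.1, 0.0, -0.7]
grip_width: 0.0881
grip_force: 0.0
```

```bash
python3 - <<'E'
from h import *
from scipy.optimize import least_squares
o=env.get_obs();print(o['time_s'],o['tool_pos'],o['grip_width'])
def circ(q,c0,r): return least_squares(lambda c:np.hypot(*(q[:,:2]-c).T)-r,c0,loss='soft_l1',f_scale=.0007).x.round(4)
for n in('wrist','side','scene'):
    f=grab(n,n+'9');P=(fpts(f) if n=='wrist' else pts(f));ok=f['range_z']>0
    d=np.hypot(P[...,0]-.565,P[...,1]-.0125)
    s=P[ok&(d<.032)&(P[...,2]>.15)&(P[...,2]<.179)];h=P[ok&(d<.02)&(P[...,2]>.206)&(P[...,2]<.218)]
    b=P[ok&(d<.018)&(P[...,2]>.2)&(P[...,2]<.23)]
    if len(h)<8 or len(s)<8: print(n,len(s),len(h));continue
    print(n,'sleeve',circ(s,[.565,.0125],.0215),'head',len(h),circ(h,[.565,.0125],.015),'top',np.percentile(b[:,2],[50,90,98,100]).round(4),[ (cv2.minEnclosingCircle((b[b[:,2]>.2165][:,:2]*1000).astype(np.float32)))])
E
```

```text
23.1167 [0.56733554 0.01350173 0.28199887] 0.0880823466057233
wrist sleeve [0.5645 0.0129] head 1051 [0.5644 0.0128] top [0.2169 0.2178 0.2185 0.2193] [((564.8750610351562, 12.458197593688965), 15.088086128234863)]
side sleeve [0.5645 0.0132] head 85 [0.5649 0.0128] top [0.2181 0.2204 0.2209 0.2224] [((564.419189453125, 11.956266403198242), 15.875574111938477)]
scene sleeve [0.5653 0.0114] head 98 [0.5655 0.0112] top [0.2157 0.218  0.2192 0.2201] [((566.1085205078125, 10.845439910888672), 14.587719917297363)]
```

```bash
python3 -c "
from rig import env
print(env.close_job())"
```

```text
the job is handed in; nothing more can be done
None
```

The job is handed in at about 23 s on the robot clock: the countersink is in the tray, and the wide boring bit is home and upright in the chuck. I turned the sleeve about 5 rad clockwise, past the roughly 4.0 where the jaws hold tight; I didn't see the jaws up close, but the head sits within 0.5 mm of the chuck's axis.

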